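Lay out the polishing station

ROBOT

A 6-joint arm with a two-finger parallel gripper is mounted at the origin on the work surface. World frame = base frame: x ahead of the robot, y to its left, z up, the work surface at z = 0. Lengths are in m, angles in rad, forces in N, time in s.
With the tool pointing down it reaches from about 0.15 to 0.775 m from the base axis. Payload 6.1 kg.
Tool frame: the origin (TCP) lies at the very end of the fingers, on their centre line; the grasp point (between the pads) lies 19 mm behind it; z points along the fingers, y is the direction in which the jaws open and shut (so a half turn about z gives the same grasp; the last joint's range is limited). The gripper opens to 85 mm and grips with 20 to 120 N. Pads are 22 mm wide; open, the fingers measure 114 mm over their backs; the gripper's body (76 mm by 85 mm) begins 54 mm behind the grasp point. The pads swing forward as they close: fully open they stand 13 mm farther back than shut.
Start: joints at [1.328, 0.126, -0.04, 1.405, 0, 1.571], TCP at [0.126, 0.51, 0.231] pointing down, gripper open.
Joint ranges: [-2.72, 2.72], [-0.95, 1.95], [-1.27, 1.35], [-1.78, 2.02], [-1.46, 1.47], [-3.14, 3.14]. Speed limits (rad/s): [2.39, 2.39, 3.01, 3.14, 3.14, 3.14].

INTERFACE

Orientations are given as a unit quaternion [x, y, z, w].
In Python, from bench import robot, eoat, grab_frame, get_calibration gives the robot as it stands. Calls block until the motion is done:
- robot.move_pose(position, orientation): joint-space move of the TCP to a pose.
- robot.move_straight(position, speed=0.15, frame=None, f_stop=None): straight line of the TCP; frame=None keeps the orientation; speed is the mean speed in m/s. With f_stop (N) it stops when the force on the tool has changed by that much, and returns True; else False.
- robot.move_j(angles): joint-space move.
- eoat.ungrasp() and eoat.grab(): open the fingers fully, or close them until they stop; the grip force is fixed at half the most.
- robot.sleep(seconds).
- robot.solve_ik(position, orientation): joint angles nearest the present ones, or None.
- grab_frame(name): name is "side" or "top" or "wrist"; returns (picture, depth): 480x640x3 uint8, blue, green, red; 480x640 float32, m along the optical axis (not along the pixel's ray), 0 where there is no reading.
- get_calibration(name): a dict with "fovy" (degrees; the focal length in pixels is half the picture's height over the tangent of half this angle, whatever the lens; pixels are square), "cx", "cy" (the principal point, pixels), "D" ([k1, k2, p1, p2, k3] as OpenCV has them; the pictures are not rectified), "origin" and "attitude" of the camera in the world; the wrist camera has in their place "hand_eye" (4x4, takes a point from camera to tool coordinates, whose origin is the TCP and whose axes are the flange's). Camera axes: x right, y down, z forward; pixel columns grow to the right and rows downward; lengths in m; the calibration is good to about 2 mm. A picture is of the moment at which its call begins: read the wrist's pose just before it. get_calibration takes no time and is no camera call.
A pose or a line that the arm cannot do raises robot.MotionError and nothing moves.
- robot.job_done(): hands the job in, once; it reports no verdict.
Readings, each from a call of its own:
- robot.current_time(): time.
- robot.current_joints(): joint angles.
- robot.current_joint_vel(): joint speeds.
- robot.current_effort(): joint torques, N m.
- robot.current_ee_pos(): TCP position.
- robot.current_ee_rot(): TCP orientation.
- robot.current_contact_force(): force on the tool from outside, world axes, zero at the start.
- robot.current_ft_torque(): the same for the moment, N m.
- robot.current_width(): finger opening in m.
Only numpy, scipy, OpenCV 4.12 (cv2) and the standard library are available. Lean on these libraries where they do the work, as an engineer would, in place of code of your own. Each camera call takes 0.05 s, during which the arm holds its last target.

TASK

Lay out the polishing station on the black rubber mat: stand the red tin centred on the blue pad and the green tin centred on the yellow pad, and put the brown compound bar exactly midway between the two tins, its long side square to the white stripe. Lay the felt wheel flat and centred on top of the bar, and stand the amber bottle on the white stripe, straight behind the bar. Set everything down gently without dropping it, let go, and leave the grey tub of screws where it is.

Things in the scene. Friction and masses are not known exactly. Their poses are not given: they have to be found in the camera images.
- red_tin_centre (a point): Centre (half-way up) of the loose red tin with a black lid: upright cylinder, 60 mm diameter, 62 mm tall, up to 0.35 kg. Stands on the bench at the start; z axis up.
- green_tin_centre (a point): Centre (half-way up) of the loose green tin with a white band and a steel disc in its green lid: upright cylinder, 60 mm diameter, 62 mm tall, up to 0.35 kg. Stands on the bench at the start; z axis up.
- bar_centre (a point): Centre (half-way up) of the loose brown polishing-compound bar with a paper band: solid block, 75 mm long (its x axis) by 45 mm wide (its y axis) by 40 mm tall (z axis up), up to 0.31 kg. Lies on the bench at the start; grasp it across its 45 mm width. Its long side must finally be square to the stripe, that is, along the mat's x axis (either way round).
- wheel_centre (a point): Centre (half-way up) of the loose cream felt wheel with a dark hub spot: rigid solid disc lying flat, 50 mm diameter, 30 mm thick, about 0.05 kg; z axis up. Lies on the bench at the start.
- bottle_centre (a point): Centre (half-way up) of the loose amber glass bottle with a paper label and an orange cap: upright cylinder, 46 mm diameter all the way up, 75 mm tall, up to 0.21 kg; z axis up. Stands on the bench at the start.
- blue_pad: Fixed round blue pad on the mat, 80 mm diameter, 4 mm thick; origin at the centre of its underside (on the mat's top, 4 mm above the bench), so its top is 8 mm above the bench. It lies 115 mm to one side of the mat's middle; which side varies.
- yellow_pad: Fixed round yellow pad on the mat, 80 mm diameter, 4 mm thick, like the blue one, 115 mm to the other side of the mat's middle; origin at the centre of its underside, top 8 mm above the bench.
- mat_middle (a point): Middle of the fixed black mat, on its top face (4 mm above the bench), midway between the pads. Mat: 230 mm along its x axis (away from the robot), 340 mm along its y axis (the robot's left, the line through the pads), 4 mm thick. White stripe: 24 mm wide, along y, centre line at x = +85 mm, the far side from the robot; the bottle goes on it at y = 0. Mat yaw within 0.25 rad.
- tub: BYSTANDER, leave alone: loose open grey plastic tub with screws, 62 mm diameter at the rim, 42 mm tall; origin at the centre of its underside. It stands among the things to be moved.
Things that resemble listed ones, but are neither listed nor needed, are in the scene too. There is more than one size of the part that bears red_tin_centre; the job needs the larger.

How it is judged:
At the end, for the whole second after the job is handed in: Tins within 15 mm of the centres of their pads; bar within 15 mm of the mat's middle, long side square to the stripe within 0.2 rad; wheel flat on the bar within 12 mm of its centre; bottle within 15 mm of the stripe's middle. All upright (0.12 rad), at resting height (5 mm), still and released (horizontal distance between red_tin_centre and blue_pad below 0.015 m and height (world z) of red_tin_centre between 0.034 and 0.044 m and horizontal distance between green_tin_centre and yellow_pad below 0.015 m and height (world z) of green_tin_centre between 0.034 and 0.044 m and horizontal distance between bar_centre and mat_middle below 0.015 m and angle between the x axis of bar_centre and the x axis of mat_middle, either way round below 0.2 rad and height (world z) of bar_centre between 0.019 and 0.029 m and horizontal distance between wheel_centre and bar_centre below 0.012 m and height (world z) of wheel_centre between 0.054 and 0.064 m and x of bottle_centre in the frame of mat_middle between 0.07 and 0.1 m and y of bottle_centre in the frame of mat_middle between -0.015 and 0.015 m and height (world z) of bottle_centre between 0.0365 and 0.0465 m and angle between each of red_tin_centre, green_tin_centre, bar_centre, wheel_centre, bottle_centre's own z axis and vertical below 0.12 rad and linear speed of each of red_tin, green_tin, bar, wheel, bottle below 0.02 m/s); the robot touches nothing.
It fails at once if the grey tub is shifted by more than 20 mm (distance of tub from where it was at the start of the episode above 0.02 m).
It fails at once if a thing is dropped or flung: moves faster than 0.6 m/s with no finger on it (a fall of about 20 mm) ((contact force between red_tin and the fingers below 0.05 N and linear speed of red_tin above 0.6 m/s) or (contact force between green_tin and the fingers below 0.05 N and linear speed of green_tin above 0.6 m/s) or (contact force between bar and the fingers below 0.05 N and linear speed of bar above 0.6 m/s) or (contact force between wheel and the fingers below 0.05 N and linear speed of wheel above 0.6 m/s) or (contact force between bottle and the fingers below 0.05 N and linear speed of bottle above 0.6 m/s)).
It also fails if it takes over 131 s, if anything falls off the work surface, if the arm or the gripper's body presses on something with over 40 N, if the wrist force passes 120 N, or if a joint passes its speed limit or range.

## Working session

There is one attempt and no reset: what is moved stays moved. The work goes in short steps, each a Python script; the robot and the scene stay as the last script left them, time stands still between calls to the robot, and variables do not carry over. Pictures are saved under pics/ and viewed, and the job is handed in when it is done.

```bash
ls; mkdir -p pics
python3 - <<'E'
from bench import robot, eoat, grab_frame, get_calibration
import cv2,numpy as np
for n in ["side","top","wrist"]:
    p,d=grab_frame(n); cv2.imwrite(f"pics/{n}0.png",p); np.savez(f"pics/{n}0.npz",p=p,d=d)
    print(n,get_calibration(n), (d>0).mean())
print(robot.current_time(), robot.current_ee_pos(), robot.current_ee_rot())
E
```

```text
pics
side {'fovy': 53.00068210297395, 'cx': 317.87939291913017, 'cy': 241.26033486831145, 'D': array([0.01740866, 0.        , 0.        , 0.        , 0.        ]), 'origin': array([ 0.26529943, -0.83823168,  0.86678645]), 'attitude': array([ 0.91138571, -0.14892282,  0.05530346, -0.37965724])} 0.9960546875
top {'fovy': 51.41120770819579, 'cx': 315.44163438644665, 'cy': 243.1312114016946, 'D': array([0.02741661, 0.        , 0.        , 0.        , 0.        ]), 'origin': array([ 0.42304347, -0.03758865,  1.5124481 ]), 'attitude': array([-0.70022366,  0.7132736 , -0.01940372,  0.02347553])} 0.9959440104166667
wrist {'fovy': 61.66512129724744, 'cx': 315.6555123531425, 'cy': 239.55176586602025, 'D': array([-0.07885025,  0.        ,  0.        ,  0.        ,  0.        ]), 'hand_eye': array([[ 4.57868862e-04, -9.59649317e-01, -2.81199179e-01,
         7.28634515e-02],
       [ 9.99999895e-01,  4.30031914e-04,  1.60700970e-04,
        -9.85175873e-05],
       [-3.32919550e-05, -2.81199223e-01,  9.59649413e-01,
        -1.41454566e-01],
       [ 0.00000000e+00,  0.00000000e+00,  0.00000000e+00,
         1.00000000e+00]])} 0.99595703125
0.15 [0.12614322 0.5092956  0.23069361] [ 1.21102215e-01  9.92639851e-01 -6.11656071e-04 -7.17761516e-05]
```

View pics/top0.png

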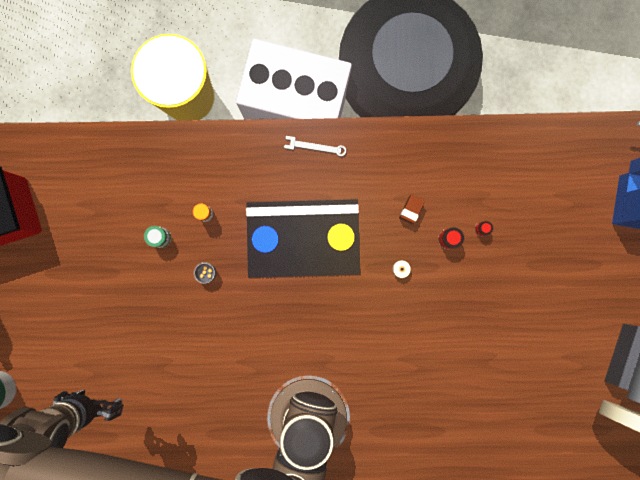

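View pics/side0.png

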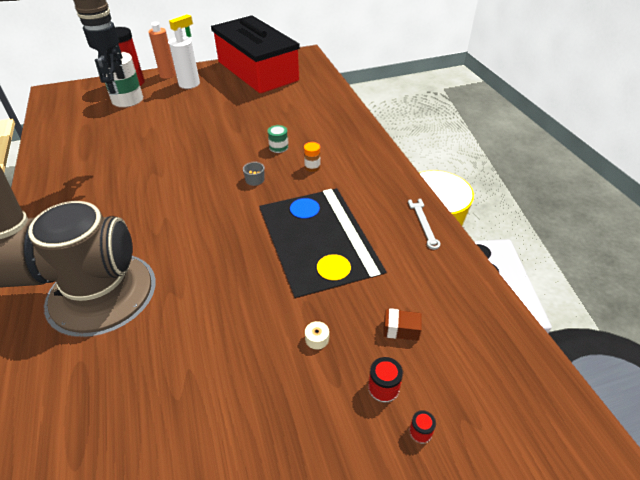

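Top view: large red tin (453,238), small red tin (485,228), green tin (156,237) with a green/white can far left (0,390), bottle (202,212), tub (205,273), bar (412,209), wheel (402,269). Blue pad is at (265,239) and yellow pad at (341,237).

Possible mix-ups for the red tin are the small tin at (485,228) and the red can at the back of the side view (125,50). I choose the larger one at (453,238). For the green tin, the can at (0,390) is too large, so I choose (156,237). Next I check these in crops and measure.

```bash
cat > h.py <<'E'
from bench import robot, eoat, grab_frame, get_calibration
import cv2,numpy as np
from scipy.spatial.transform import Rotation as R
def cam(n):
    c=get_calibration(n); f=240/np.tan(np.radians(c['fovy']/2))
    K=np.array([[f,0,c['cx']],[0,f,c['cy']],[0,0,1]])
    if n=='wrist':
        T=np.eye(4);T[:3,:3]=R.from_quat(robot.current_ee_rot()).as_matrix();T[:3,3]=robot.current_ee_pos()
        T=T@c['hand_eye']
    else:
        T=np.eye(4);T[:3,:3]=R.from_quat(c['attitude']).as_matrix();T[:3,3]=c['origin']
    return K,np.array(c['D']),T
def rays(cm,uv):
    K,D,T=cm
    q=cv2.undistortPoints(np.array(uv,float).reshape(-1,1,2),K,D).reshape(-1,2)
    return np.c_[q,np.ones(len(q))]
def on_plane(cm,uv,z):
    r=rays(cm,uv)@cm[2][:3,:3].T; o=cm[2][:3,3]
    return o+r*((z-o[2])/r[:,2])[:,None]
def cloud(cm,d):
    v,u=np.mgrid[0:480,0:640]; q=rays(cm,np.c_[u.ravel(),v.ravel()])*d.reshape(-1,1)
    return (q@cm[2][:3,:3].T+cm[2][:3,3]).reshape(480,640,3)
E
python3 - <<'E'
from h import *
a=np.load('pics/top0.npz');p=a['p'];d=a['d'];cm=cam('top');P=cloud(cm,d)
print('table z',np.median(P[300:350,200:400,2]))
m=((P[...,2]>0.02)&(P[...,2]<0.15)&(d>0)).astype(np.uint8);m[:125]=0;m[330:]=0;m[:,:120]=0;m[:,520:]=0
n,l,s,c=cv2.connectedComponentsWithStats(m)
for i in range(1,n):
    if s[i,4]<30: continue
    Q=P[l==i]; t=np.percentile(Q[:,2],80); Q=Q[Q[:,2]>t-0.006]
    print(c[i].round(1),s[i,4],'top',t.round(4),'ctr',Q.mean(0).round(4),(Q.min(0)+Q.max(0)).round(4)/2,np.ptp(Q,0).round(3))
hsv=cv2.cvtColor(p,cv2.COLOR_BGR2HSV)
def cen(mask):
    n,l,s,c=cv2.connectedComponentsWithStats(mask.astype(np.uint8)); i=1+s[1:,4].argmax(); return c[i],s[i,4]
z=np.zeros((480,640),bool);z[195:280,240:365]=1
for nm,lo,hi in [('blue',100,125),('yel',24,36)]:
    c,ar=cen(z&(hsv[...,0]>lo)&(hsv[...,0]<hi)&(hsv[...,1]>120)&(hsv[...,2]>100)); print(nm,c,ar,on_plane(cm,c,0.008))
mm=z&(hsv[...,1]<60)&(hsv[...,2]>170); n,l,s,c=cv2.connectedComponentsWithStats(mm.astype(np.uint8)); i=1+s[1:,4].argmax()
v,u=np.nonzero(l==i); rc=cv2.minAreaRect(np.c_[u,v].astype(np.float32)); print('stripe',c[i],rc,on_plane(cm,c[i],0.004)); print(on_plane(cm,cv2.boxPoints(rc),0.004))
def cr(n,x0,y0,w,h,k): 
    q=cv2.imread(f'pics/{n}0.png')[y0:y0+h,x0:x0+w]; return cv2.resize(q,None,fx=k,fy=k,interpolation=cv2.INTER_CUBIC)
cv2.imwrite('pics/c1.png',np.vstack([cr('top',380,190,130,90,6)]))
cv2.imwrite('pics/c2.png',np.hstack([cr('side',230,110,110,90,4),cr('side',300,300,150,150,2.4)[:360,:]]))
E
```

```text
table z -0.00011780723480536714
[411.8 209.2] 406 top 0.0421 ctr [ 0.6092 -0.319   0.0403] [ 0.60865 -0.3195   0.0443 ] [0.078 0.07  0.016]
[202.8 212.6] 259 top 0.0767 ctr [0.608  0.3003 0.0752] [0.6084 0.299  0.0779] [0.044 0.044 0.014]
[484.5 228.2] 196 top 0.0444 ctr [ 0.5476 -0.5311  0.0428] [ 0.5478  -0.53155  0.0441 ] [0.036 0.044 0.011]
[156.3 236.7] 444 top 0.064 ctr [0.5398 0.4388 0.0627] [0.54085 0.43885 0.0642 ] [0.059 0.062 0.012]
[451.5 238.2] 403 top 0.0643 ctr [ 0.5186 -0.4296  0.0627] [ 0.51885 -0.4303   0.06475] [0.059 0.059 0.013]
[401.3 269.1] 225 top 0.0321 ctr [ 0.4312 -0.2833  0.0305] [ 0.4316  -0.2834   0.03225] [0.048 0.045 0.012]
[202.8 272.7] 132 top 0.0416 ctr [0.4313 0.3025 0.0407] [0.4305  0.30005 0.0414 ] [0.059 0.06  0.011]
blue [264.57560137 238.82646048] 582 [[0.53039589 0.12389496 0.008     ]]
yel [340.43548387 236.53584229] 558 [[ 0.53304768 -0.10570329  0.008     ]]
stripe [301.68245968 209.93548387] ((301.9237365722656, 209.83074951171875), (9.024888038635254, 112.09710693359375), 88.36341857910156) [[0.61670612 0.01028567 0.004     ]]
[[ 0.62913355  0.1803851   0.004     ]
 [ 0.63244811 -0.16087424  0.004     ]
 [ 0.60484179 -0.16101966  0.004     ]
 [ 0.60151065  0.17988539  0.004     ]]
```

View pics/c1.png

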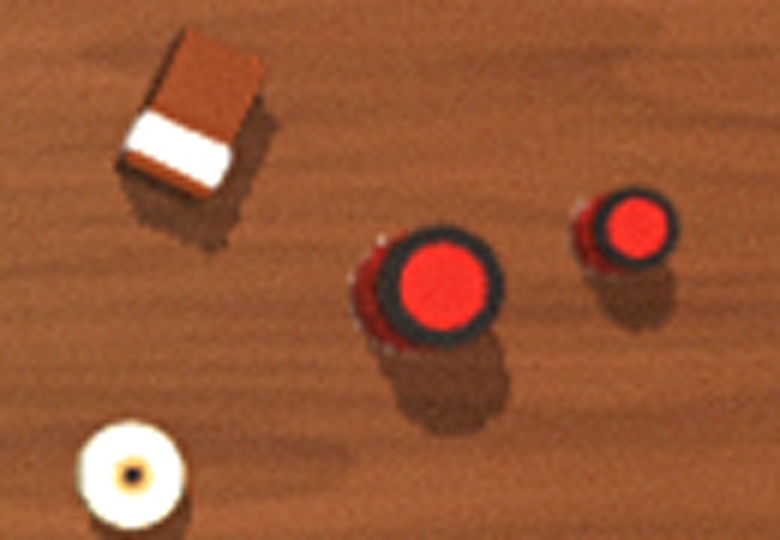

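View pics/c2.png

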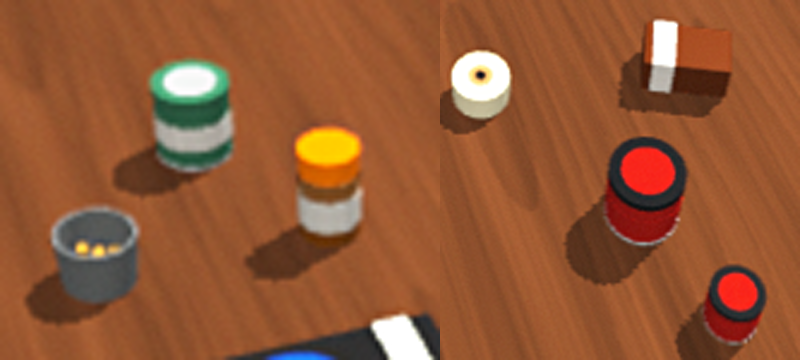

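Pixel check: the large red tin has a 59 mm top at 64 mm height, and the small one is about 40 mm across and 44 mm tall, so my choices hold. The mat axes agree too: pads and stripe both give a yaw of about 0.011. I start with the green tin and refine its position with the wrist camera.

```bash
cat >> h.py <<'E'
def quat(yaw): # tool down, jaw (tool y) axis direction at yaw
    y=np.array([np.cos(yaw),np.sin(yaw),0]);z=np.array([0,0,-1.]);return R.from_matrix(np.c_[np.cross(y,z),y,z]).as_quat()
def go(x,y,z,yaw):
    """joint move; choose of the two half-turn equivalents the nearest"""
    j0=np.array(robot.current_joints());best=None
    for k in (0,np.pi):
        j=robot.solve_ik([x,y,z],quat(yaw+k))
        if j is None: continue
        c=np.abs(np.array(j)-j0).max()+ (5 if abs(j[5])>3.0 else 0)
        if best is None or c<best[0]: best=(c,k,j)
    assert best, 'no ik'
    robot.move_pose([x,y,z],quat(yaw+best[1])); print('at',np.round(robot.current_ee_pos(),4),'j6',round(robot.current_joints()[5],2),'t',round(robot.current_time(),2))
def look(tag,xy,ztop,rad=0.05,tol=0.006):
    cm=cam('wrist');p,d=grab_frame('wrist');cv2.imwrite(f'pics/{tag}.png',p)
    P=cloud(cm,d).reshape(-1,3);P=P[(d.ravel()>0)&(np.hypot(*(P[:,:2]-xy).T)<rad)]
    Q=P[np.abs(P[:,2]-ztop)<tol]
    if len(Q)<20: print(tag,'no top');return None
    (c,r)=cv2.minEnclosingCircle(Q[:,:2].astype(np.float32)); rc=cv2.minAreaRect((Q[:,:2]*1000).astype(np.float32))
    print(tag,'n',len(Q),'z',Q[:,2].mean().round(4),'circ',np.round(c,4),round(r,4),'mean',Q.mean(0).round(4),'rect',np.round(np.r_[rc[0],rc[1],rc[2]],1))
    return np.array(c),rc
def pick(x,y,z,up=0.16):
    robot.move_straight([x,y,z+0.03],speed=0.2); 
    s=robot.move_straight([x,y,z],speed=0.06,f_stop=8); eoat.grab(); 
    print('pick stop',s,'w',round(robot.current_width(),4),np.round(robot.current_ee_pos(),4))
    p=robot.current_ee_pos();robot.move_straight([p[0],p[1],up],speed=0.2);print('held w',round(robot.current_width(),4),'t',round(robot.current_time(),2))
    return p[2]
def place(x,y,z,up=0.16):
    robot.move_straight([x,y,z+0.02],speed=0.2)
    s=robot.move_straight([x,y,z-0.003],speed=0.02,f_stop=4)
    print('place stop',s,np.round(robot.current_ee_pos(),4)); robot.sleep(0.1);eoat.ungrasp()
    robot.move_straight([x,y,z+0.03],speed=0.05);robot.move_straight([x,y,up],speed=0.2); print('t',round(robot.current_time(),2))
BL=np.array([.5304,.1239]);YE=np.array([.5330,-.1057]);MID=(BL+YE)/2;YAW=0.0116
STR=MID+0.085*np.array([np.cos(YAW),np.sin(YAW)])
E
python3 - <<'E'
from h import *
go(0.54,0.439,0.16,np.arctan2(.439,.54))
look('wg',[.54,.439],.063)
E
```

```text
at [0.539  0.4399 0.1606] j6 1.57 t 1.72
wg n 7042 z 0.0613 circ [0.5413 0.4389] 0.0308 mean [0.5405 0.44   0.0613] rect [541.2 439.2  60.1  60.6  19.3]
```

Run:
```python
from h import *
z=pick(.541,.439,.015)
go(*YE,.16,np.arctan2(YE[1],YE[0])); place(*YE,z+.008)
look('wg2',YE,.071)
```

```text
pick stop False w 0.0588 [0.5415 0.4394 0.0159]
held w 0.0591 t 4.38
at [ 0.5334 -0.1049  0.16  ] j6 1.57 t 6.34
place stop True [ 0.5328 -0.1057  0.0238]
t 9.93
wg2 n 7613 z 0.0693 circ [ 0.531  -0.1066] 0.0306 mean [ 0.5313 -0.1054  0.0693] rect [ 531.1 -106.6   60.8   60.1   77. ]
```

View pics/wg2.png

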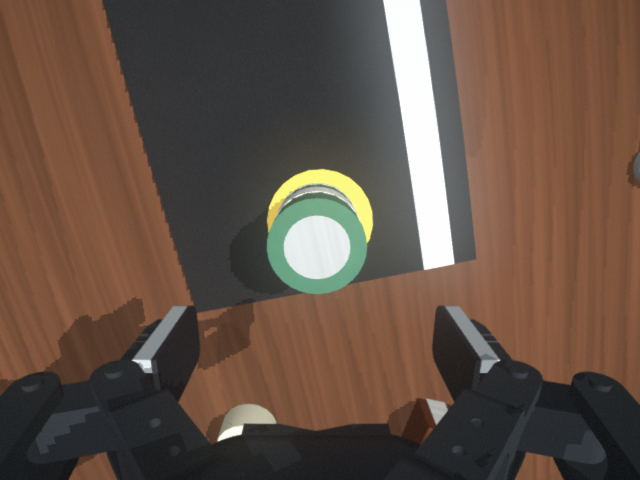

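The green tin (317,247) stands upright on the yellow pad, about 2 mm from where I measured its centre. Bottle next.

Run:
```python
from h import *
go(.608,.300,.18,np.pi/2)
c,_=look('wb',[.608,.300],.075)
z=pick(c[0],c[1],.020,up=.18)
go(*STR,.18,np.pi/2+YAW); place(*STR,z+.004,up=.18)
look('wb2',STR,.079)
```

```text
at [0.6081 0.299  0.1797] j6 0.46 t 11.51
wb n 3803 z 0.0738 circ [0.6096 0.3006] 0.0231 mean [0.6087 0.3009 0.0738] rect [609.2 300.9  45.   45.3  28. ]
pick stop False w 0.0454 [0.61   0.3008 0.0206]
held w 0.0451 t 14.42
at [0.6168 0.011  0.1797] j6 0.01 t 15.53
place stop True [0.6165 0.0101 0.0246]
t 19.41
wb2 n 3964 z 0.0778 circ [0.616  0.0104] 0.0231 mean [0.6153 0.0103 0.0778] rect [616.   10.3  45.5  45.1  40.2]
```

View pics/wb2.png

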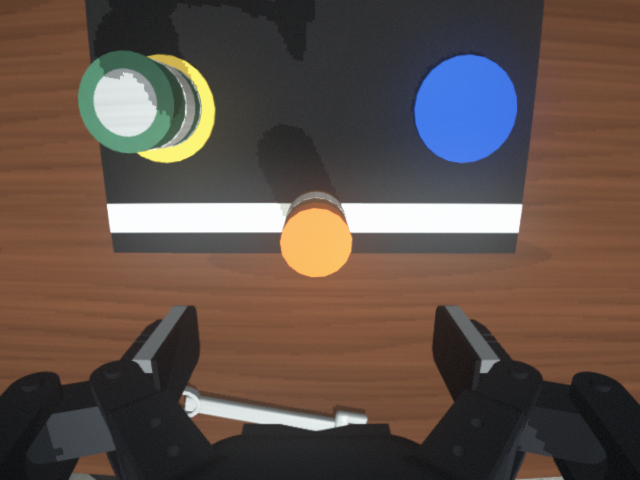

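The bottle (317,242) stands on the stripe midway between the pads. Next I look at the bar.

Run:
```python
from h import *
go(.609,-.320,.18,-.5+np.pi/2)
c,rc=look('wbar',[.609,-.320],.040,rad=.055,tol=.005)
print(cv2.boxPoints(rc))
```

```text
at [ 0.6093 -0.3188  0.1799] j6 0.02 t 20.71
wbar n 6112 z 0.0389 circ [ 0.611  -0.3202] 0.0428 mean [ 0.6094 -0.3193  0.0389] rect [ 611.1 -320.4   45.1   75.6   63.2]
[[ 567.22076 -323.5014 ]
 [ 634.66156 -357.5692 ]
 [ 655.003   -317.3012 ]
 [ 587.5622  -283.2334 ]]
```

View pics/wbar.png

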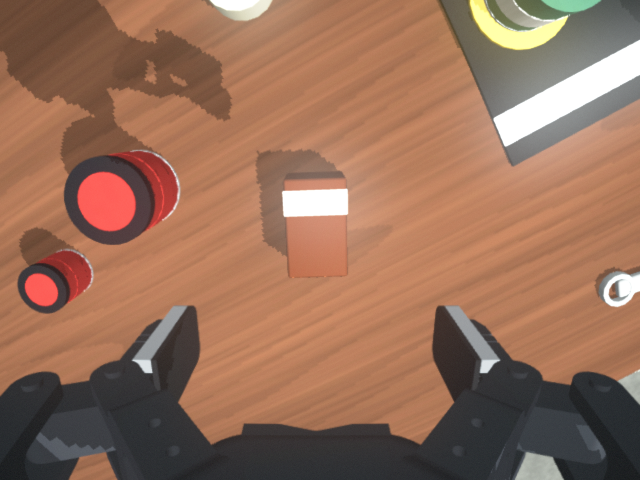

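The bar (317,228) is in line with the jaws. Its long axis has yaw −0.468, with the centre at (0.611,−0.320).

Run:
```python
from h import *
go(.6105,-.3203,.15,-.468+np.pi/2)
z=pick(.6105,-.3203,.006,up=.18)
go(*MID,.18,np.pi/2+YAW); place(*MID,z+.004,up=.18)
look('wbar2',MID,.044,rad=.055,tol=.005)
```

```text
at [ 0.6098 -0.3183  0.1485] j6 -0.01 t 21.01
pick stop False w 0.0443 [ 0.6109 -0.3205  0.0066]
held w 0.0444 t 23.85
at [0.5322 0.0084 0.18  ] j6 0.01 t 25.13
place stop True [0.5315 0.0091 0.0106]
t 29.15
wbar2 n 6327 z 0.0429 circ [0.5315 0.0094] 0.0429 mean [0.5295 0.0093 0.0429] rect [531.3   9.3  74.4  45.6   0.8]
```

View pics/wbar2.png

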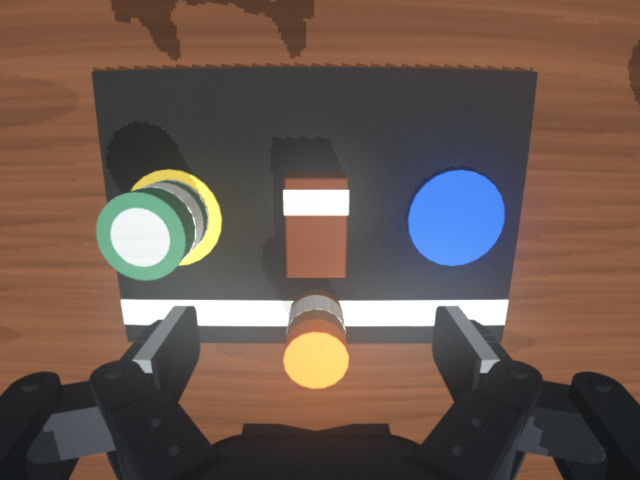

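The bar (317,228) lies between the pads and square to the stripe (0.8° measured, mat yaw 0.7°). Wheel next.

Run:
```python
from h import *
go(.4315,-.2834,.15,np.pi/2)
c,_=look('ww',[.4315,-.2834],.030)
z=pick(c[0],c[1],.003,up=.18)
T=[.5315,.0093]
go(*T,.18,np.pi/2+YAW); place(*T,z+.044,up=.20)
look('ww2',T,.074,rad=.04)
```

```text
at [ 0.4319 -0.2828  0.1499] j6 -0.58 t 30.38
ww n 4014 z 0.0288 circ [ 0.4326 -0.2847] 0.0251 mean [ 0.4315 -0.2847  0.0288] rect [ 432.5 -284.7   49.6   48.7    1.6]
pick stop False w 0.0482 [ 0.4331 -0.2851  0.0037]
held w 0.0483 t 33.28
at [0.5313 0.0085 0.1797] j6 0.01 t 34.47
place stop True [0.5313 0.0093 0.0477]
t 38.17
ww2 n 3883 z 0.0729 circ [0.5309 0.0095] 0.0249 mean [0.53   0.0096 0.0729] rect [530.7   9.8  48.6  49.2  89.3]
```

View pics/ww2.png

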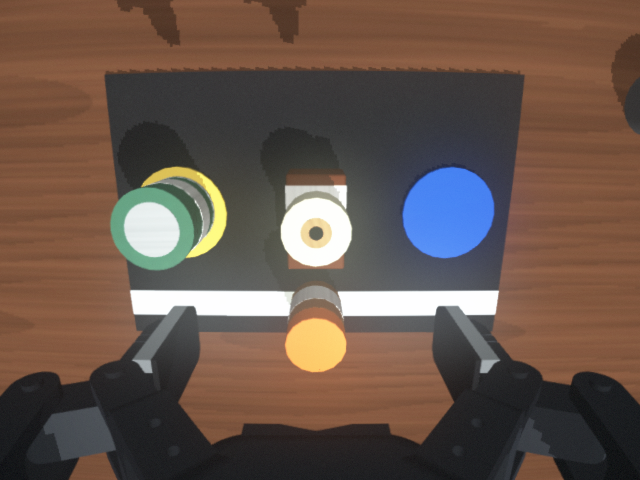

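The wheel (316,233) lies flat on the bar. Last is the red tin.

Run:
```python
from h import *
a=np.arctan2(-.43,.5188)
go(.5188,-.4300,.18,a)
c,_=look('wr',[.5188,-.4300],.063)
z=pick(c[0],c[1],.015,up=.21)
go(*BL,.21,np.arctan2(BL[1],BL[0])); place(*BL,z+.008,up=.20)
look('wr2',BL,.071)
go(.5,.02,.30,np.pi/2)
for n in ('wrist','top','side'):
    p,d=grab_frame(n);cv2.imwrite(f'pics/{n}F.png',p);np.savez(f'pics/{n}F.npz',d=d)
P=cloud(cam('wrist'),np.load('pics/wristF.npz')['d']).reshape(-1,3)
for nm,t,z in [('red',BL,.07),('green',YE,.07),('wheel',MID,.074),('bottle',STR,.079)]:
    Q=P[(np.hypot(*(P[:,:2]-t).T)<.045)&(abs(P[:,2]-z)<.005)];c,r=cv2.minEnclosingCircle(Q[:,:2].astype(np.float32));print(nm,Q[:,2].mean().round(4),np.round(c,4),round(r,4),np.round(t,4),'err',np.round(c-t,4))
```

```text
at [ 0.5191 -0.4292  0.1798] j6 1.57 t 39.84
wr n 6197 z 0.0614 circ [ 0.5215 -0.4316] 0.0307 mean [ 0.5222 -0.4306  0.0614] rect [ 521.6 -431.5   60.5   60.3   31.7]
pick stop False w 0.0587 [ 0.5219 -0.432   0.0159]
held w 0.0591 t 42.85
at [0.5308 0.1232 0.2099] j6 1.57 t 44.85
place stop True [0.5302 0.1239 0.0238]
t 48.89
wr2 n 5773 z 0.0694 circ [0.5284 0.1249] 0.0306 mean [0.5283 0.1259 0.0694] rect [528.6 125.   60.1  60.3  11.8]
at [0.4999 0.0201 0.2993] j6 0.04 t 50.31
red 0.0695 [0.5282 0.1251] 0.0308 [0.5304 0.1239] err [-0.0022  0.0012]
green 0.0695 [ 0.5313 -0.1065] 0.031 [ 0.533  -0.1057] err [-0.0017 -0.0008]
wheel 0.073 [0.5312 0.0094] 0.0253 [0.5317 0.0091] err [-0.0005  0.0003]
bottle 0.0781 [0.6163 0.0105] 0.0236 [0.6167 0.0101] err [-0.0004  0.0004]
```

View pics/wristF.png

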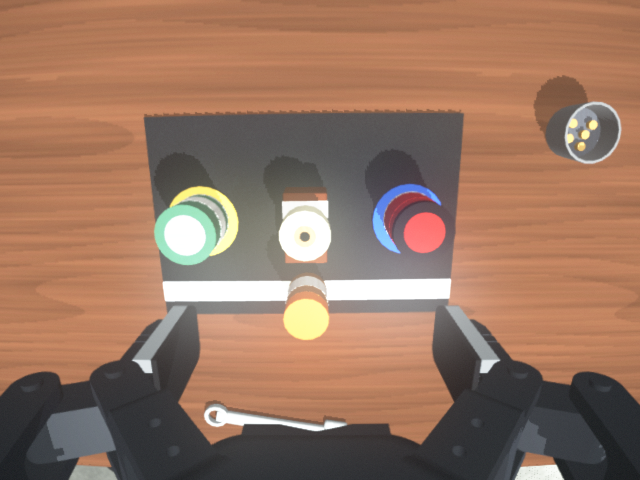

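View pics/sideF.png

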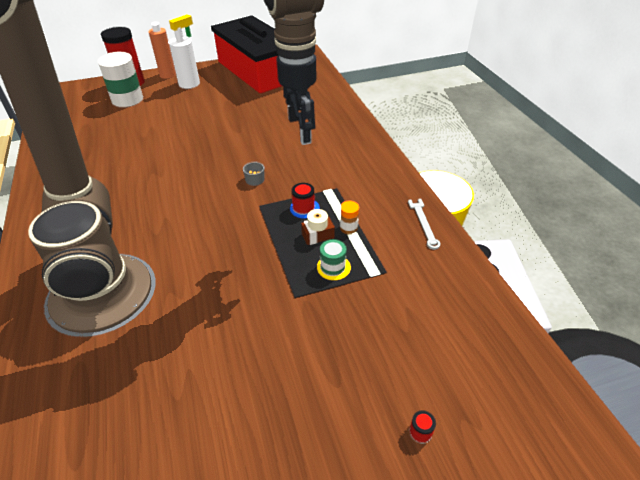

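The final pictures show everything in place. In the wrist view the tins are on their pads (186,233; 420,228), the wheel is on the bar (305,236) and the bottle is on the stripe (306,318). The tub is where it was in the side view (254,173), and the gripper is clear of everything.

Run:
```python
from h import *
robot.sleep(0.3); robot.job_done(); print(robot.current_time())
```

```text
the job is handed in; nothing more can be done
the job is handed in; nothing more can be done
```

The polishing station is laid out and the job is handed in at about 51 s on the robot's clock, well under the 131 s limit. All five things were set down with force-stopped lowering and released, and nothing was dropped.

- **Position:** the last wrist-camera check put each tin within 3 mm of its pad centre. The wheel and bottle were within 1 mm of their targets.
- **Bar:** right after placing, it measured about 0.4 mm from the mat's middle and square to within about 0.1°. The wheel covered it afterwards, so I did not measure it again.
- **Height:** the measured tops put everything at resting height.
- **Left alone:** the grey tub and the small red tin were in their starting places in the side picture.

No check failed or disagreed. The small offsets on the tins are about the size of the 2 mm calibration error.

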